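# Lay out the uprights of a stepped railing panel

### The arm

A 6-joint arm with a two-finger parallel gripper is mounted at the origin on the work surface. World frame = base frame: x ahead of the robot, y to its left, z up, the work surface at z = 0. Lengths are in m, angles in degrees, forces in N, time in s.
With the tool pointing down it reaches from about 0.3 to 0.85 m from the base axis. Payload 4.2 kg.
Tool frame: the origin (TCP) lies at the very end of the fingers, on their centre line; the grasp point (between the pads) lies 19 mm behind it (robot.grasp_offset is the distance from the TCP to the grasp point, in m); z points along the fingers, y is the line along which they close (so a half turn about z gives the same grasp; the last joint's range is limited). The gripper opens to 91 mm and grips with 3 to 60 N. Pads are 32 mm wide; open, the fingers measure 118 mm over their backs; the gripper's body (76 mm by 178 mm) begins 60 mm behind the grasp point.
Start: joints at [-66.062, 18.312, 89.639, -0, 72.044, -1.146], TCP at [0.244, -0.521, 0.214] pointing down, gripper open.
Joint ranges: [-177.97, 177.97], [-48.28, 115.42], [12.27, 149.76], [-77.06, 257.06], [2.81, 150.46], [-146.56, 146.56]. Speed limits (degrees/s): [147.25, 147.25, 180, 180, 180, 180].

### API

Orientations are given as [roll, pitch, yaw] about the fixed x, y, z axes, in that order (R = Rz(yaw) Ry(pitch) Rx(roll)).
In Python, from plant import robot gives the robot as it stands. The module is installed in compiled form; this text tells all that it offers.
- The arm moves only by the tool arm_command, never from a script. Its argument "rows" is one flat list of numbers, 7 for each row, row after row: the turn, a rotation vector about the tool's x, y, z in rad, then the shift along the tool's x, y, z in m, then the gripper command: -1 is fully open, 1 is shut, values between are in proportion. A call has 1 to 12 rows; each row is the pose to reach, as a shift and turn from the pose commanded when the call began, along the tool's axes at that moment; what a row does not reach only later rows make up. A row lasts 1/8 s, in which the tool goes at most 62.5 mm and 10.7 degrees, less where a joint would pass 70% of its speed; a pose out of reach is approached as far as the arm can. A call with a gripper value outside its range is refused whole. The fingers move at their own pace and stop on an object; the grip force is fixed at half the most. Time passes only in rows, so rows that repeat a pose let the fingers close. It gives the time, the measured TCP pose, the force, the opening and the grip force at its end, in the units of the state.
- robot.sense(): the state, without advancing time (a new reading comes with each control period).
- robot.grab_frame(name): name is "side" or "top"; returns (picture, depth): 420x560x3 uint8, blue, green, red; 420x560 float32, m along the optical axis (not along the pixel's ray), 0 where there is no reading.
- robot.camera_info(name): a dict with "mtx" (3x3 intrinsics, pixels), "extrinsics" (4x4, takes a point from camera to world coordinates). Camera axes: x right, y down, z forward; pixel columns grow to the right and rows downward; lengths in m; the calibration is good to about 2 mm. A picture is of the moment at which its call begins. camera_info takes no time and is no camera call.
- robot.sign_off(): hands the job in; it is judged then, once.
Trained networks look in the newest picture that a camera, given by its name, has taken for a name from the list of things; names that differ only in an ending like _2 or _b are one class to them, and where a whole thing is asked for, a point or a joint stands for the part that bears it (a point fixed in the world has none). Each returns a list of dicts, best first, with "conf" (0 to 1); they miss things now and then, are a little off and sometimes report something else, mostly with a low value. They report only what shows in the picture. A call takes as long as a camera call. They do not tell look-alikes from the thing itself.
- robot.search_frame(camera, name): "position" ([column, row] in pixels, amid what is visible of it).
- robot.landmark_of(camera, name): "position" ([column, row] in pixels: a listed point, or the origin of a listed thing).
The state is a dict: "t": time; "joints": joint angles; "joint_velocities": joint speeds; "effort": joint torques, N m; "position": TCP position; "orientation": TCP orientation; "wrist_force": force on the tool from outside, world axes, zero at the start; "ft_torque": the same for the moment, N m; "finger_gap": opening from 0.0 (shut) to 1.0 (fully open); "gripper_force": force on a finger pad.
Only numpy, scipy, OpenCV 4.12 (cv2) and the standard library are available. Lean on these libraries where they do the work, as an engineer would, in place of code of your own. Each camera call takes 0.05 s, during which the arm holds its last target. There are 200 camera calls.

### The job

Lay the four loose square-tube uprights on the chalk marks along the rail, one to each mark, in order of length, so that with the two fixed end posts they step up steadily from the short post to the tall one. Each must lie flat on the bench on the same side of the rail as the end posts, centred on its mark, square to the rail and with one end butted up against it, ready for welding.

Things in the scene. Friction and masses are not known exactly. Their poses are not given: they have to be found in the camera images.
- upright_1_mid (a point): the shortest loose upright: plain dark-steel square tube 70 mm long, 20 mm wide and 20 mm high, cut square, about 77 g (may vary by a third), lying flat on the bench. The point is its centre, half-way up (10 mm above the bench). x runs along its length, z up; both ends are alike.
- upright_2_mid (a point): the second shortest loose upright: plain dark-steel square tube 95 mm long, 20 mm wide and 20 mm high, cut square, about 104 g (may vary by a third), lying flat on the bench. The point is its centre, half-way up (10 mm above the bench). x runs along its length, z up; both ends are alike.
- upright_3_mid (a point): the second longest loose upright: plain dark-steel square tube 120 mm long, 20 mm wide and 20 mm high, cut square, about 132 g (may vary by a third), lying flat on the bench. The point is its centre, half-way up (10 mm above the bench). x runs along its length, z up; both ends are alike.
- upright_4_mid (a point): the longest loose upright: plain dark-steel square tube 145 mm long, 20 mm wide and 20 mm high, cut square, about 160 g (may vary by a third), lying flat on the bench. The point is its centre, half-way up (10 mm above the bench). x runs along its length, z up; both ends are alike.
- mark_1: white chalk mark 1 of 4 (two lines 23 mm apart with a cross between), counted from the -y end, on the fixed dark-steel rail (460 mm long along y, 30 wide, 20 high). Marks are alike, about 80 mm apart. Origin: middle of the mark, at the top edge (20 mm above the bench) of the rail's face towards the robot; -x points square away from that face, to where the uprights lie; y along the rail, z up.
- mark_2: white chalk mark 2 of 4 (two lines 23 mm apart with a cross between), counted from the -y end, on the fixed dark-steel rail (460 mm long along y, 30 wide, 20 high). Marks are alike, about 80 mm apart. Origin: middle of the mark, at the top edge (20 mm above the bench) of the rail's face towards the robot; -x points square away from that face, to where the uprights lie; y along the rail, z up.
- mark_3: white chalk mark 3 of 4 (two lines 23 mm apart with a cross between), counted from the -y end, on the fixed dark-steel rail (460 mm long along y, 30 wide, 20 high). Marks are alike, about 80 mm apart. Origin: middle of the mark, at the top edge (20 mm above the bench) of the rail's face towards the robot; -x points square away from that face, to where the uprights lie; y along the rail, z up.
- mark_4: white chalk mark 4 of 4 (two lines 23 mm apart with a cross between), counted from the -y end, on the fixed dark-steel rail (460 mm long along y, 30 wide, 20 high). Marks are alike, about 80 mm apart. Origin: middle of the mark, at the top edge (20 mm above the bench) of the rail's face towards the robot; -x points square away from that face, to where the uprights lie; y along the rail, z up.
- post_short: short end post, 45 mm long, 20 mm square tube, fixed square to the rail, lying on the bench about 80 mm beyond the outermost mark at one end of the rail (which end varies). Origin: middle of its foot, where it meets the rail, on the bench; it reaches along its -x.
- post_tall: tall end post, 170 mm long, 20 mm square tube, fixed square to the rail in the same way at the other end. Origin: middle of its foot, where it meets the rail, on the bench; it reaches along its -x.
Mind the look-alikes: they are no part of the job. Leave any blue look-alike of the part that bears upright_1_mid alone.

How it is judged:
By the outcome, as a careful person would: the job done as asked, in the order asked, and still so for the second after the job is handed in, with the robot touching nothing.
It also fails if it takes over 101 s, if anything falls off the work surface, if the arm or the gripper's body presses on something with over 40 N, if the wrist force passes 120 N, or if a joint passes its speed limit or range.

## Working session

There is one attempt and no reset: what is moved stays moved. The work goes in short steps, Python scripts to look and compute and a tool call to move; the robot and the scene stay as the last step left them, time stands still between calls to the robot, and variables do not carry over. Pictures are saved under pics/ and viewed, at most 14 in all, crops included, and the job is handed in when it is done.

Besides the shell and the picture viewer there is one more tool, called after "Request:" in YAML: its name, and indented under it one key for each argument. arm_command: Moves the arm, as the interface text tells. Its arguments: {"type":"object","properties":{"rows":{"type":"array"}},"required":["rows"]}

```bash
mkdir -p pics
python3 - <<'E'
from plant import robot
import cv2,numpy as np
for n in("top","side"):
    p,d=robot.grab_frame(n);cv2.imwrite(f"pics/{n}0.png",p);np.save(f"{n}0.npy",d)
    c=robot.camera_info(n);print(n,c["mtx"],np.round(c["extrinsics"],3))
s=robot.sense();print(s)
E
```

```text
top [[404.7313156    0.         284.57623225]
 [  0.         404.7313156  209.9364362 ]
 [  0.           0.           1.        ]] [[ 0.014 -0.992  0.125  0.401]
 [-1.    -0.016 -0.012  0.01 ]
 [ 0.014 -0.125 -0.992  0.943]
 [ 0.     0.     0.     1.   ]]
side [[510.90530569   0.         280.72851602]
 [  0.         510.90530569 209.94721401]
 [  0.           0.           1.        ]] [[-0.742 -0.488  0.459 -0.119]
 [-0.67   0.54  -0.509  0.72 ]
 [ 0.    -0.685 -0.728  1.087]
 [ 0.     0.     0.     1.   ]]
{'t': 0.1, 'joints': array([-6.60614105e+01,  1.83461225e+01,  8.96978883e+01,  4.44739560e-04,
        7.20454613e+01, -1.14761254e+00]), 'joint_velocities': array([ 0.05154054,  0.01929669, -0.160967  , -0.01427911,  0.07666842,
        0.03009887]), 'effort': array([ 4.24432155e-04, -4.13334274e+01, -2.32510078e+01,  7.29615055e-02,
        4.21747752e-02, -6.17740261e-05]), 'position': array([ 0.24359407, -0.52035507,  0.21323332]), 'orientation': array([-1.79910554e+02, -2.21475163e-03,  2.50860629e+01]), 'wrist_force': array([ 0.1293198 , -0.30663935,  0.45139271]), 'ft_torque': array([-0.01352103, -0.04433255, -0.00531268]), 'gripper_force': 0.0, 'finger_gap': 1.0023986833610021}
```

View pics/top0.png

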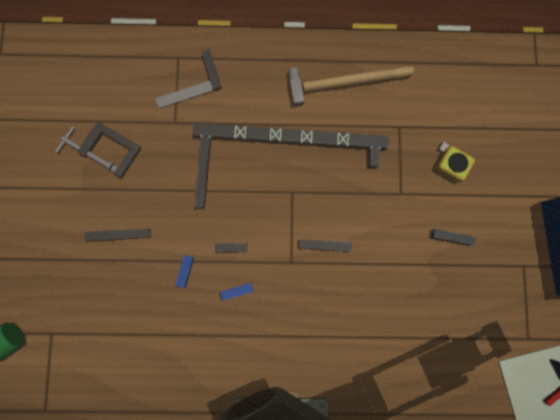

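View pics/side0.png

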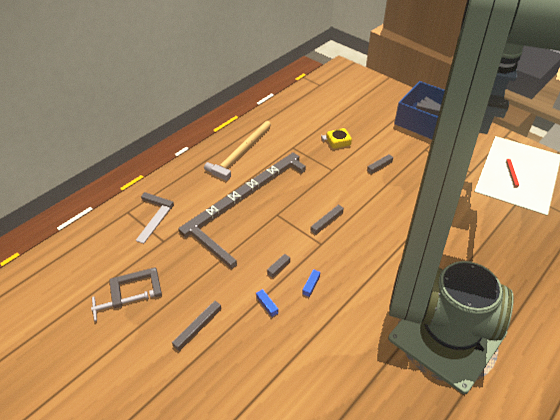

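Top view: the rail is at rows 125–145 with marks at columns 240, 276, 307 and 343. The short post is on the right (-y, col 375) and the tall one on the left. The loose tubes are #4 at (118,235), #1 at (231,248), #3 at (325,245) and #2 at (454,237). The two blue look-alikes must stay where they are. The side view agrees.

```bash
cat > h.py <<'E'
import cv2,numpy as np
from scipy.optimize import least_squares
from plant import robot
def cam(n):
    c=robot.camera_info(n);return np.array(c["mtx"]),np.array(c["extrinsics"])
def proj(n,P):
    K,E=cam(n);P=np.atleast_2d(P);q=(P-E[:3,3])@E[:3,:3]@K.T;return q[:,:2]/q[:,2:]
def back(n,uv,z):
    K,E=cam(n);uv=np.atleast_2d(uv);r=np.c_[uv,np.ones(len(uv))]@np.linalg.inv(K).T@E[:3,:3].T
    return E[:3,3]+r*((z-E[2,3])/r[:,2])[:,None]
def mask(p):
    # dark grey steel: low saturation (r-b small), not bright, not blue
    b,g,r=[p[...,i].astype(int) for i in range(3)]
    return ((abs(r-b)<25)&(r<125)&(g<125)).astype(np.uint8)
def box(x,y,yaw,L,z0=0.,w=.02,h=.02):
    c,s=np.cos(yaw),np.sin(yaw)
    return np.array([[x+c*a-s*b,y+s*a+c*b,z] for a in(-L/2,L/2) for b in(-w/2,w/2) for z in(z0,z0+h)])
def mom(m):
    return np.array([m['m10'],m['m01'],0,0,0])/m['m00']+np.array([0,0,m['mu20'],m['mu11'],m['mu02']])/m['m00']
def fit(n,comp,L,x0,z0=0.):
    t=mom(cv2.moments(comp,True));W=np.array([1,1,.02,.02,.02])
    def f(v):
        h=cv2.convexHull(proj(n,box(*v,L,z0)).astype(np.float32))
        return (mom(cv2.moments(h))-t)*W
    r=least_squares(f,x0,x_scale=[.01,.01,.1]);return r.x,r.fun
def comps(m):
    k,l,s,c=cv2.connectedComponentsWithStats(m,connectivity=8)
    return l,s,c
E
python3 - <<'E'
from h import *
for n in("top","side"):
    p=cv2.imread(f"pics/{n}0.png");m=mask(p);l,s,c=comps(m);d=np.load(n+"0.npy")
    print(n,[(i,*s[i],*np.round(c[i]).astype(int)) for i in range(1,len(s)) if s[i,4]>60])
    cv2.imwrite(f"m_{n}.png",m*255)
p=cv2.imread("pics/top0.png");m=mask(p)
a=cv2.resize(p[110:270,80:480],(800,320),interpolation=cv2.INTER_NEAREST);b=cv2.resize(m[110:270,80:480]*255,(800,280),interpolation=cv2.INTER_NEAREST)
cv2.imwrite("pics/c1.png",np.vstack([a,cv2.cvtColor(b,cv2.COLOR_GRAY2BGR)]))
d=np.load("top0.npy");print(d[125:150,300],d[235:256,231])
E
```

```text
top [(4, np.int32(110), np.int32(19), np.int32(47), np.int32(6), np.int32(87), np.int64(135), np.int64(23)), (10, np.int32(156), np.int32(50), np.int32(65), np.int32(58), np.int32(594), np.int64(199), np.int64(81)), (11, np.int32(288), np.int32(68), np.int32(16), np.int32(38), np.int32(275), np.int64(295), np.int64(85)), (24, np.int32(56), np.int32(122), np.int32(85), np.int32(56), np.int32(1334), np.int64(103), np.int64(147)), (25, np.int32(193), np.int32(123), np.int32(195), np.int32(86), np.int32(3458), np.int64(277), np.int64(145)), (27, np.int32(449), np.int32(154), np.int32(19), np.int32(18), np.int32(271), np.int64(458), np.int64(162)), (28, np.int32(540), np.int32(197), np.int32(20), np.int32(101), np.int32(1281), np.int64(552), np.int64(239)), (29, np.int32(84), np.int32(229), np.int32(67), np.int32(12), np.int32(581), np.int64(117), np.int64(234)), (30, np.int32(431), np.int32(229), np.int32(45), np.int32(16), np.int32(417), np.int64(453), np.int64(237)), (31, np.int32(299), np.int32(240), np.int32(53), np.int32(11), np.int32(450), np.int64(325), np.int64(245)), (32, np.int
[... 783 characters left out ...]
(116), np.int32(23), np.int32(15), np.int32(191), np.int64(542), np.int64(123)), (52, np.int32(205), np.int32(168), np.int32(26), np.int32(12), np.int32(80), np.int64(220), np.int64(174))]
[0.9783089  0.9797724  0.97461814 0.97793007 0.9745776  0.953123
 0.95302975 0.95300454 0.95778775 0.9536299  0.9509516  0.9491252
 0.95540094 0.9554966  0.95336473 0.95247346 0.95326835 0.95825857
 0.9611017  0.9702115  0.9731451  0.9701455  0.9704295  0.97200865
 0.97086626] [0.9417806  0.9416132  0.9406197  0.9397452  0.9381104  0.9397863
 0.9432926  0.91863793 0.9179984  0.918835   0.9202896  0.91692394
 0.917842   0.91647553 0.9144757  0.9167283  0.93564427 0.9373694
 0.9356132  0.93710166 0.9357521 ]
```

View pics/c1.png

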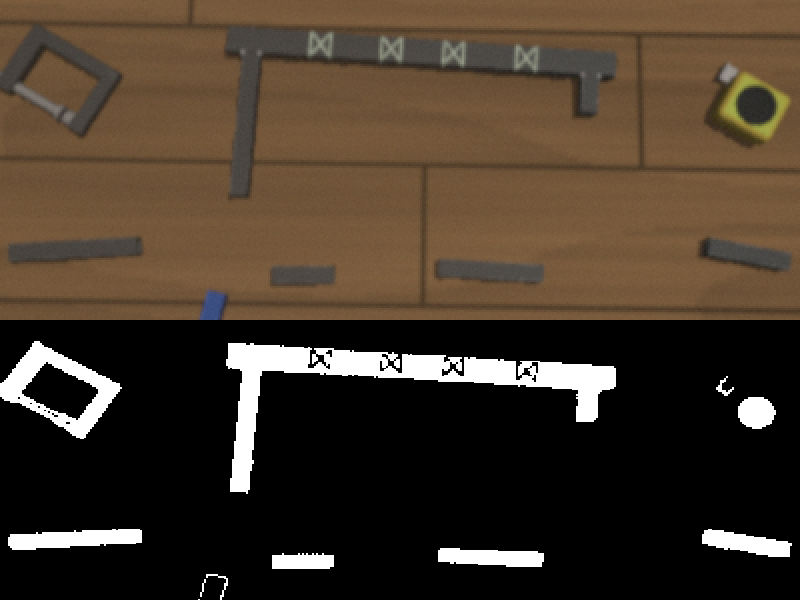

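```bash
cat >> h.py <<'E'
def rail(p,bottom=True):
    m=mask(p);m[120:150]=cv2.morphologyEx(m[120:150],cv2.MORPH_CLOSE,np.ones((9,9)))
    B=[];T=[]
    for c in list(range(215,232))+list(range(250,268))+list(range(284,300))+list(range(315,335))+list(range(350,365)):
        r=np.flatnonzero(m[118:152,c])+118
        T.append((c,r.min()-.5));B.append((c,r.max()+.5))
    Tb=back("top",T,.02);Bb=back("top",B,0.)
    out=[]
    for q in(Tb,Bb):
        k=np.ones(len(q),bool)
        for _ in range(3):
            a=np.polyfit(q[k,1],q[k,0],1);e=q[:,0]-np.polyval(a,q[:,1]);k=abs(e)<.003
        out.append((a,e[k].std(),k.sum()))
    return out
def marks(p):
    g=p[118:150,225:360].astype(float).min(2);w=np.clip(g-95,0,None)
    k,l,s,c=cv2.connectedComponentsWithStats(cv2.dilate((w>0).astype(np.uint8),np.ones((3,3))),connectivity=8)
    o=[]
    for i in range(1,k):
        if s[i,4]>40:
            yy,xx=np.nonzero(l==i);ww=w[yy,xx];o.append((225+(xx*ww).sum()/ww.sum(),118+(yy*ww).sum()/ww.sum()))
    return np.array(sorted(o,reverse=True))
E
python3 - <<'E'
from h import *
p=cv2.imread("pics/top0.png")
R=rail(p);print(R)
print("rail yaw deg",[np.degrees(-np.arctan(a[0])) for a,_,_ in R])
mk=marks(p);print(mk);M=back("top",mk,.02);print(np.round(M,4))
x,y=M[:,0],M[:,1];print("dist",np.hypot(np.diff(x),np.diff(y)), "offset to face",[ (xx-np.polyval(R[1][0],yy)) for xx,yy in zip(x,y)])
l,s,c=comps(mask(p))
for nm,uv,L in(("1",(231,247),.07),("2",(453,237),.095),("3",(325,245),.12),("4",(117,234),.145)):
    i=np.argmin(np.hypot(*(c-uv).T));x0=[*back("top",c[i],.015)[0,:2],1.5]
    v,f=fit("top",(l==i).astype(np.uint8),L,x0);print(nm,np.round(v[:2],4),np.degrees(v[2]).round(2),f.round(2))
for cn in("top",):
    for n in("upright_1_mid","mark_1","post_short","post_tall"):
        print(n,[(np.round(q["position"],1),round(q["conf"],2)) for q in robot.landmark_of(cn,n)])
E
```

```text
[(array([0.05291201, 0.71050192]), np.float64(0.0007622099716393521), np.int64(79)), (array([0.06120826, 0.68053928]), np.float64(0.0012919995783721736), np.int64(66))]
rail yaw deg [np.float64(-3.028810503578539), np.float64(-3.5026052293925156)]
[[342.567718   138.3982684 ]
 [306.63115265 136.34267913]
 [275.44990428 133.8098277 ]
 [239.45187166 131.52807487]]
[[ 0.6897 -0.1355  0.02  ]
 [ 0.6932 -0.0507  0.02  ]
 [ 0.6979  0.0229  0.02  ]
 [ 0.7019  0.1076  0.02  ]]
dist [0.0848687  0.073675   0.08486492] offset to face [np.float64(0.01747612315918201), np.float64(0.015713797847795363), np.float64(0.016005119823961134), np.float64(0.014782566951250908)]
1 [0.4304 0.1202] 86.08 [-0.    0.    0.09  0.14  0.03]
2 [ 0.4616 -0.39  ] 85.94 [-0.69  0.08  0.14 -0.28 -0.08]
3 [ 0.4388 -0.0955] 85.95 [0.   0.   0.11 0.13 0.04]
4 [0.4556 0.3807] 85.97 [0.35 0.19 0.01 1.02 0.04]
upright_1_mid [(array([188.3, 272.7]), 0.72), (array([237.2, 292. ]), 0.57), (array([228.4, 247.1]), 0.5)]
mark_1 [(array([240.1, 135.6]), 0.62), (array([307.3, 142.1]), 0.59), (array([341.3, 145.5]), 0.53), (array([275.2, 140.2]), 0.48)]
post_short [(array([372.6, 148.4]), 0.73)]
post_tall [(array([208.3, 140.4]), 0.76)]
```

```bash
cat >> h.py <<'E'
from scipy.optimize import minimize
def soft(n,boxes,roi,S=8):
    x0,y0,x1,y1=roi;im=np.zeros(((y1-y0)*S,(x1-x0)*S),np.uint8)
    for b in boxes:
        q=(proj(n,b)-[x0,y0]+.5)*S-.5
        cv2.fillConvexPoly(im,cv2.convexHull(np.round(q*16).astype(np.int32)),255,shift=4)
    return cv2.resize(im,(x1-x0,y1-y0),interpolation=cv2.INTER_AREA)/255.
def sfit(n,m,L,x0,roi=None):
    if roi is None:
        u=proj(n,box(*x0,L)).mean(0).astype(int);roi=(max(0,u[0]-45),u[1]-45,u[0]+45,u[1]+45)
    t=m[roi[1]:roi[3],roi[0]:roi[2]]
    f=lambda d:((soft(n,[box(x0[0]+d[0]*.01,x0[1]+d[1]*.01,x0[2]+d[2]*.1,L)],roi)-t)**2).sum()
    r=minimize(f,[0,0,0],method="Nelder-Mead",options=dict(initial_simplex=[[0,0,0],[.7,0,0],[0,.7,0],[0,0,.9]],xatol=.005,fatol=.05))
    return np.array(x0)+r.x*[.01,.01,.1],r.fun
def railfit(p,n="top"):
    m=mask(p);roi=(185,115,400,215);m=m[roi[1]:roi[3],roi[0]:roi[2]].copy()
    m[:40]=cv2.morphologyEx(m[:40],cv2.MORPH_CLOSE,np.ones((9,9)))
    def bx(d):
        x,y,a=.68+d[0]*.01,d[1]*.01,d[2]*.1;c,s=np.cos(a),np.sin(a)
        at=lambda u,v,L,w:np.array([[x+c*u-s*v,y+s*u+c*v]])
        B=[]
        for u,v,L,w in((.015,0,.03,.46),(-.0225,-.2+d[3]*.01,.045,.02),(-.085,.2+d[4]*.01,.17,.02)):
            q=at(u,v,L,w)[0];B.append(box(q[0],q[1],a,L,w=w))
        return B
    f=lambda d:((soft(n,bx(d),roi)-m)**2).sum()
    r=minimize(f,[0,-1,-.5,0,0],method="Nelder-Mead",options=dict(initial_simplex=np.vstack([[0,-1,-.5,0,0]]+[np.array([0,-1,-.5,0,0])+.8*e for e in np.eye(5)]),xatol=.005,fatol=.05,maxiter=1500))
    d=r.x;return [.68+d[0]*.01,d[1]*.01,d[2]*.1,-.2+d[3]*.01,.2+d[4]*.01],r.fun
E
python3 - <<'E'
from h import *
p=cv2.imread("pics/top0.png")
r,f=railfit(p);print("rail",np.round(r,4),np.degrees(r[2]),f)
M=back("top",marks(p),.02);c,s=np.cos(r[2]),np.sin(r[2])
d=M[:,:2]-r[:2];print("marks in rail frame",np.round(np.c_[d@[c,s],d@[-s,c]],4))
m=mask(p)
for nm,uv,L,a in(("1",(231,247),.07,88),("2",(453,237),.095,82),("3",(325,245),.12,88),("4",(117,234),.145,92)):
    best=None
    x0=[*back("top",uv,.012)[0,:2],np.radians(a)]
    v,f=sfit("top",m,L,x0);v,f=sfit("top",m,L,v);print(nm,np.round(v[:2],4),np.degrees(v[2]).round(2),f.round(1))
q=cv2.imread("pics/side0.png")
for uv in((279,266),(327,219),(198,325),(380,164),(240,195),(260,300)):print(q[uv[1],uv[0]],end=' ')
E
```

```text
rail [ 0.6806 -0.0119 -0.0528 -0.1991  0.2005] -3.0225378062444848 123.8318492887351
marks in rail frame [[ 0.0156 -0.1229]
 [ 0.0146 -0.038 ]
 [ 0.0155  0.0356]
 [ 0.015   0.1205]]
1 [0.4304 0.1202] 90.76 160.5
2 [ 0.4619 -0.3914] 80.33 14.8
3 [ 0.4388 -0.0945] 87.53 25.6
4 [0.4561 0.3812] 93.92 39.0
[136 141 153] [125 134 145] [132 138 153] [113 123 132] [188 213 218] [81 59 71]
```

```bash
cat > go.py <<'E'
# go.py x,y,z,yaw[,...more targets]  -> 6 numbers each from the tracked commanded pose; last becomes tracked (rounded)
import sys,json,os,numpy as np
from scipy.spatial.transform import Rotation as R
P=json.load(open("cmd.json")) if os.path.exists("cmd.json") else [.244,-.521,.214,25.08]
y=np.radians(P[3]);c,s=np.cos(y),np.sin(y)
for a in sys.argv[1:]:
    t=list(map(float,a.split(",")));d=np.array(t[:3])-P[:3]
    tz=(P[3]-t[3]+180)%360-180
    sh=np.round([d[0]*c+d[1]*s,d[0]*s-d[1]*c,-d[2]],4);rz=round(np.radians(tz),4)
    print([0,0,rz,*sh.tolist()])
n=np.array(P[:3])+[sh[0]*c+sh[1]*s,sh[0]*s-sh[1]*c,-sh[2]]
json.dump([*n.tolist(),P[3]-np.degrees(rz)],open("cmd.json","w"))
E
python3 go.py 0.4304,0.1202,0.10,90.76
```

```text
[0, 0, np.float64(-1.1463), 0.4406, -0.5017, 0.114]
```

Request:
arm_command:
  rows: [0, 0, -1.1463, 0.4406, -0.5017, 0.114, 0, 0, 0, -1.1463, 0.4406, -0.5017, 0.114, 0, 0, 0, -1.1463, 0.4406, -0.5017, 0.114, 0, 0, 0, -1.1463, 0.4406, -0.5017, 0.114, 0, 0, 0, -1.1463, 0.4406, -0.5017, 0.114, 0, 0, 0, -1.1463, 0.4406, -0.5017, 0.114, 0, 0, 0, -1.1463, 0.4406, -0.5017, 0.114, 0, 0, 0, -1.1463, 0.4406, -0.5017, 0.114, 0, 0, 0, -1.1463, 0.4406, -0.5017, 0.114, 0, 0, 0, -1.1463, 0.4406, -0.5017, 0.114, 0, 0, 0, -1.1463, 0.4406, -0.5017, 0.114, 0, 0, 0, -1.1463, 0.4406, -0.5017, 0.114, 0]

```text
t: 1.8
position: [0.4307, 0.1232, 0.0994]
orientation: [-180.0, -0.0, 91.1]
wrist_force: [0.1, -1.8, -0.9]
finger_gap: 0.499
gripper_force: 0.0
```

Run:
```python
from h import *
p,d=robot.grab_frame("top");cv2.imwrite("pics/a.png",p)
for _ in range(4):robot.grab_frame("side")
s=robot.sense();print(s["position"],s["orientation"],s["joint_velocities"].round(2),s["joints"])
```

```text
[0.42984094 0.11922239 0.10014941] [1.79996691e+02 1.51281094e-02 9.06650419e+01] [-0.38 -0.15 -0.02  0.12 -0.06  0.08] [ 1.40364582e+01  1.33096839e+01  1.15390280e+02 -1.98393092e-02
  5.13003174e+01  1.33838201e+01]
```

```bash
python3 go.py 0.4304,0.1202,0.003,90.76
```

```text
[0, 0, np.float64(-0.0), 0.0, 0.0, 0.097]
```

Request:
arm_command:
  rows: [0, 0, 0, 0, 0, 0.04, 0, 0, 0, 0, 0, 0, 0.075, 0, 0, 0, 0, 0, 0, 0.09, 0, 0, 0, 0, 0, 0, 0.097, 0, 0, 0, 0, 0, 0, 0.097, 0, 0, 0, 0, 0, 0, 0.097, 1, 0, 0, 0, 0, 0, 0.097, 1, 0, 0, 0, 0, 0, 0.097, 1, 0, 0, 0, 0, 0, 0.097, 1, 0, 0, 0, 0, 0, 0.097, 1, 0, 0, 0, 0, 0, 0.097, 1, 0, 0, 0, 0, 0, 0.097, 1]

```text
t: 3.55
position: [0.4306, 0.1205, 0.0034]
orientation: [179.9, -0.0, 90.8]
wrist_force: [-0.4, 0.3, 4.8]
finger_gap: 0.22
gripper_force: 30.0
```

```bash
cat > tgt.py <<'E'
import numpy as np,sys
L={1:.07,2:.095,3:.12,4:.145};V={1:-.1229,2:-.038,3:.0356,4:.1205}
a=np.radians(-3.02);c,s=np.cos(a),np.sin(a)
def T(i,gap,z,dv=0.):
    u=-L[i]/2-gap;v=V[i]+dv
    return "%.4f,%.4f,%.4f,-3.02"%(.6806+c*u-s*v,-.0119+s*u+c*v,z)
i=int(sys.argv[1]);dv=float(sys.argv[2]) if len(sys.argv)>2 else 0
print(T(i,.008,.08,dv),T(i,.008,.0032,dv),T(i,-.003,.0032,dv))
E
t=($(python3 tgt.py 1)); echo ${t[@]}; python3 go.py ${t[0]}; python3 go.py ${t[1]} ${t[2]}
```

```text
0.6312,-0.1324,0.0800,-3.02 0.6312,-0.1324,0.0032,-3.02 0.6422,-0.1329,0.0032,-3.02
[0, 0, np.float64(1.6367), -0.2552, 0.1974, -0.077]
[0, 0, np.float64(0.0), 0.0, -0.0, 0.0768]
[0, 0, np.float64(0.0), 0.0111, -0.0001, 0.0768]
```

Request:
arm_command:
  rows: [0, 0, 0, 0, 0, -0.05, 1, 0, 0, 1.6367, -0.2552, 0.1974, -0.077, 1, 0, 0, 1.6367, -0.2552, 0.1974, -0.077, 1, 0, 0, 1.6367, -0.2552, 0.1974, -0.077, 1, 0, 0, 1.6367, -0.2552, 0.1974, -0.077, 1, 0, 0, 1.6367, -0.2552, 0.1974, -0.077, 1, 0, 0, 1.6367, -0.2552, 0.1974, -0.077, 1, 0, 0, 1.6367, -0.2552, 0.1974, -0.077, 1, 0, 0, 1.6367, -0.2552, 0.1974, -0.077, 1, 0, 0, 1.6367, -0.2552, 0.1974, -0.077, 1, 0, 0, 1.6367, -0.2552, 0.1974, -0.077, 1, 0, 0, 1.6367, -0.2552, 0.1974, -0.077, 1]

```text
t: 5.05
position: [0.6306, -0.132, 0.0796]
orientation: [-180.0, 0.0, -2.9]
wrist_force: [-0.0, -0.1, -0.5]
finger_gap: 0.216
gripper_force: 30.0
```

Request:
arm_command:
  rows: [0, 0, 0, 0, 0, 0, 1, 0, 0, 0, 0, 0, 0.04, 1, 0, 0, 0, 0, 0, 0.065, 1, 0, 0, 0, 0, 0, 0.0768, 1, 0, 0, 0, 0, 0, 0.0768, 1, 0, 0, 0, 0.003, 0, 0.0768, 1, 0, 0, 0, 0.006, 0, 0.0768, 1, 0, 0, 0, 0.009, 0, 0.0768, 1, 0, 0, 0, 0.0111, -0.0001, 0.0768, 1, 0, 0, 0, 0.0111, -0.0001, 0.0768, 1]

```text
t: 6.3
position: [0.6422, -0.1326, 0.0031]
orientation: [180.0, -0.0, -3.0]
wrist_force: [-0.6, -0.8, -0.1]
finger_gap: 0.215
gripper_force: 30.0
```

Run:
```python
import json,numpy as np
P=json.load(open("cmd.json"));a=np.radians(P[3]);P[0]+=.004*np.cos(a);P[1]+=.004*np.sin(a);json.dump(P,open("cmd.json","w"))
```

Request:
arm_command:
  rows: [0, 0, 0, 0.001, 0, 0, 1, 0, 0, 0, 0.002, 0, 0, 1, 0, 0, 0, 0.003, 0, 0, 1, 0, 0, 0, 0.004, 0, 0, 1, 0, 0, 0, 0.004, 0, 0, 1]

```text
t: 6.92
position: [0.6426, -0.1326, 0.0027]
orientation: [-180.0, 0.4, -3.0]
wrist_force: [-6.7, -0.1, 3.7]
finger_gap: 0.22
gripper_force: 30.0
```

```bash
cat cmd.json; python3 go.py 0.62,-0.1317,0.12,-3.02 ; python3 go.py 0.4619,-0.3914,0.10,80.33
```

```text
[0.6462403951804981, -0.13309969165746294, 0.0031999999999999945, -3.017850273215572][0, 0, np.float64(0.0), -0.0263, -0.0, -0.1168]
[0, 0, np.float64(-1.4547), -0.1442, 0.2676, 0.02]
```

Request:
arm_command:
  rows: [0, 0, 0, -0.002, 0, 0, 0.3, 0, 0, 0, -0.002, 0, 0, 0.3, 0, 0, 0, -0.002, 0, 0, 0.3, 0, 0, 0, -0.002, 0, -0.03, 0.3, 0, 0, 0, -0.002, 0, -0.08, 0.3, 0, 0, 0, -0.0263, -0.0002, -0.1168, 0.3, 0, 0, 0, -0.0263, -0.0002, -0.1168, 0.0, 0, 0, 0, -0.0263, -0.0002, -0.1168, 0.0]

```text
t: 7.92
position: [0.6197, -0.1312, 0.1194]
orientation: [-180.0, 0.0, -3.0]
wrist_force: [0.0, 0.4, -0.3]
finger_gap: 0.497
gripper_force: 0.0
```

Request:
arm_command:
  rows: [0, 0, -1.4547, -0.1442, 0.2676, 0.02, 0, 0, 0, -1.4547, -0.1442, 0.2676, 0.02, 0, 0, 0, -1.4547, -0.1442, 0.2676, 0.02, 0, 0, 0, -1.4547, -0.1442, 0.2676, 0.02, 0, 0, 0, -1.4547, -0.1442, 0.2676, 0.02, 0, 0, 0, -1.4547, -0.1442, 0.2676, 0.02, 0, 0, 0, -1.4547, -0.1442, 0.2676, 0.02, 0, 0, 0, -1.4547, -0.1442, 0.2676, 0.02, 0, 0, 0, -1.4547, -0.1442, 0.2676, 0.02, 0, 0, 0, -1.4547, -0.1442, 0.2676, 0.02, 0, 0, 0, -1.4547, -0.1442, 0.2676, 0.02, 0, 0, 0, -1.4547, -0.1442, 0.2676, 0.02, 0]

```text
t: 9.43
position: [0.4618, -0.3908, 0.0999]
orientation: [-180.0, 0.0, 80.3]
wrist_force: [0.6, -0.4, -0.1]
finger_gap: 0.5
gripper_force: 0.0
```

```bash
cat > chk.py <<'E'
from h import *
import sys
L={1:.07,2:.095,3:.12,4:.145};V={1:-.1229,2:-.038,3:.0356,4:.1205}
p,d=robot.grab_frame("top");cv2.imwrite(f"pics/{sys.argv[1]}.png",p)
a=np.radians(-3.02);c,s=np.cos(a),np.sin(a);m=mask(p)
for i in map(int,sys.argv[2:]):
    u,v=-L[i]/2,V[i];x0=[.6806+c*u-s*v,-.0119+s*u+c*v,a]
    # only the part clear of the rail drives the fit: roi stops below the rail
    q=proj("top",[[.6806+c*-.004-s*v,-.0119+s*-.004+c*v,.0]])[0]; w=proj("top",[[.6806+c*(-L[i]-.03)-s*v,-.0119+c*v,.0]])[0]
    roi=(int(q[0])-14,int(q[1])+1,int(q[0])+15,int(w[1]))
    f,e=sfit("top",m,L[i],x0,roi);f,e=sfit("top",m,L[i],f,roi)
    D=f[:2]-[.6806,-.0119];print(i,"gap %.4f dv %.4f yaw_err %.2f res %.1f"%(-(D@[c,s])-L[i]/2,D@[-s,c]-v,np.degrees(f[2]-a),e))
x,y,w,h=180,105,220,120
cv2.imwrite(f"pics/{sys.argv[1]}c.png",cv2.resize(p[y:y+h,x:x+w],(800,436),interpolation=cv2.INTER_CUBIC))
E
python3 chk.py b 1
```

```text
1 gap -0.0014 dv 0.0020 yaw_err -0.53 res 6.0
```

View pics/bc.png

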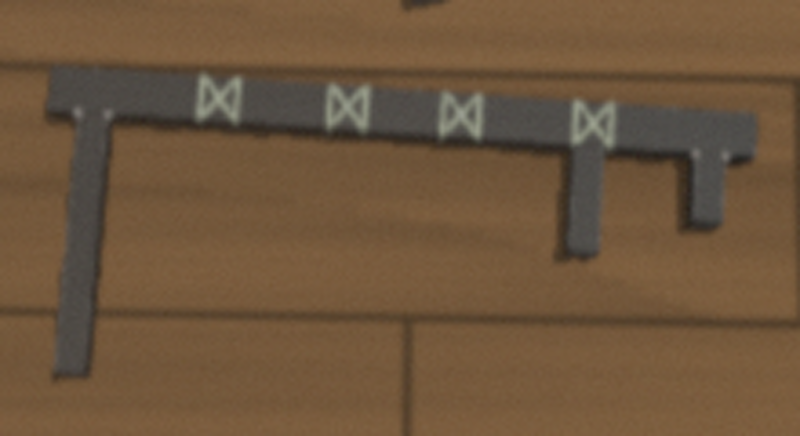

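```bash
cat > rect.py <<'E'
from h import *
import sys
# orthographic view of the plane z=20 mm in rail axes: columns v from v0 to v1 (mm), rows u from +35 to -95; both cameras
def R(n,p,v0,v1,u0=35,u1=-95,k=3):
    a=np.radians(-3.02);c,s=np.cos(a),np.sin(a)
    q=[(u0,v0),(u0,v1),(u1,v1),(u1,v0)];W=[(.6806+(c*u-s*v)/1e3,-.0119+(s*u+c*v)/1e3,.02) for u,v in q]
    d=np.array([(0,0),(k*(v1-v0),0),(k*(v1-v0),k*(u0-u1)),(0,k*(u0-u1))],np.float32)
    H=cv2.getPerspectiveTransform(proj(n,W).astype(np.float32),d)
    return cv2.warpPerspective(p,H,(int(k*(v1-v0)),int(k*(u0-u1))),flags=cv2.INTER_CUBIC)
if __name__=="__main__":
    v0,v1=map(int,sys.argv[2:4]);k=float(sys.argv[4]) if len(sys.argv)>4 else 3;o=[]
    for n in("top","side"):
        p,_=robot.grab_frame(n);o.append(cv2.convertScaleAbs(R(n,p,v0,v1,k=k),alpha=1.8 if n=="top" else 1))
    cv2.imwrite(f"pics/{sys.argv[1]}.png",np.hstack(o) if v1-v0<140 else np.vstack(o))
E
python3 rect.py r1 -165 -35
```

```text
(no output)
```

View pics/r1.png

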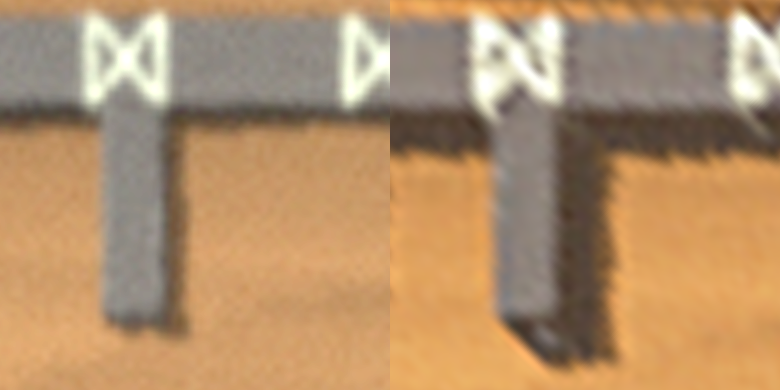

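The rectified views show tube 1 butted and square but about 2.3 mm to +v of mark 1: mark centre at col 126.5 and tube centre at col 134, at 3 px/mm. I'll apply this correction to the remaining tubes and fix tube 1 afterwards.

```bash
python3 go.py 0.4619,-0.3914,0.003,80.33;t=($(python3 tgt.py 2 -.0023)); echo ${t[@]}; python3 go.py ${t[0]}; python3 go.py ${t[1]} ${t[2]}
```

```text
[0, 0, np.float64(0.0), -0.0, 0.0, 0.097]
0.6231,-0.0492,0.0800,-3.02 0.6231,-0.0492,0.0032,-3.02 0.6340,-0.0498,0.0032,-3.02
[0, 0, np.float64(1.4547), 0.3644, 0.1015, -0.077]
[0, 0, np.float64(0.0), -0.0001, 0.0, 0.0768]
[0, 0, np.float64(0.0), 0.0109, 0.0, 0.0768]
```

Request:
arm_command:
  rows: [0, 0, 0, 0, 0, 0.04, 0, 0, 0, 0, 0, 0, 0.075, 0, 0, 0, 0, 0, 0, 0.09, 0, 0, 0, 0, 0, 0, 0.097, 0, 0, 0, 0, 0, 0, 0.097, 0, 0, 0, 0, 0, 0, 0.097, 1, 0, 0, 0, 0, 0, 0.097, 1, 0, 0, 0, 0, 0, 0.097, 1, 0, 0, 0, 0, 0, 0.097, 1, 0, 0, 0, 0, 0, 0.097, 1, 0, 0, 0, 0, 0, 0.097, 1]

```text
t: 10.95
position: [0.4621, -0.3913, 0.0036]
orientation: [179.9, 0.0, 80.3]
wrist_force: [0.2, 0.6, 5.4]
finger_gap: 0.217
gripper_force: 30.0
```

Request:
arm_command:
  rows: [0, 0, 0, 0, 0, -0.05, 1, 0, 0, 1.4547, 0.3644, 0.1015, -0.077, 1, 0, 0, 1.4547, 0.3644, 0.1015, -0.077, 1, 0, 0, 1.4547, 0.3644, 0.1015, -0.077, 1, 0, 0, 1.4547, 0.3644, 0.1015, -0.077, 1, 0, 0, 1.4547, 0.3644, 0.1015, -0.077, 1, 0, 0, 1.4547, 0.3644, 0.1015, -0.077, 1, 0, 0, 1.4547, 0.3644, 0.1015, -0.077, 1, 0, 0, 1.4547, 0.3644, 0.1015, -0.077, 1, 0, 0, 1.4547, 0.3644, 0.1015, -0.077, 1, 0, 0, 1.4547, 0.3644, 0.1015, -0.077, 1, 0, 0, 1.4547, 0.3644, 0.1015, -0.077, 1]

```text
t: 12.45
position: [0.6226, -0.0492, 0.0798]
orientation: [180.0, 0.0, -3.0]
wrist_force: [-0.4, -0.0, -0.6]
finger_gap: 0.217
gripper_force: 30.0
```

Request:
arm_command:
  rows: [0, 0, 0, 0, 0, 0, 1, 0, 0, 0, 0, 0, 0.04, 1, 0, 0, 0, 0, 0, 0.065, 1, 0, 0, 0, 0, 0, 0.0768, 1, 0, 0, 0, 0, 0, 0.0768, 1, 0, 0, 0, 0.003, 0, 0.0768, 1, 0, 0, 0, 0.006, 0, 0.0768, 1, 0, 0, 0, 0.009, 0, 0.0768, 1, 0, 0, 0, 0.0109, 0, 0.0768, 1, 0, 0, 0, 0.0129, 0, 0.0768, 1, 0, 0, 0, 0.0149, 0, 0.0768, 1, 0, 0, 0, 0.0149, 0, 0.0768, 1]

```text
t: 13.95
position: [0.6344, -0.0493, 0.0028]
orientation: [-180.0, 0.4, -3.0]
wrist_force: [-7.3, -0.3, 4.5]
finger_gap: 0.219
gripper_force: 30.0
```

```bash
sed -i 's/T(i,-.003/T(i,-.007/' tgt.py
python3 - <<'E'
import json,numpy as np
P=json.load(open("cmd.json"));a=np.radians(P[3]);P[0]+=.004*np.cos(a);P[1]+=.004*np.sin(a);json.dump(P,open("cmd.json","w"))
E
cat cmd.json; python3 go.py 0.616,-0.0494,0.12,-3.02 ; python3 go.py 0.4388,-0.0945,0.10,87.53
```

```text
[0.6380332080403853, -0.049962634863116646, 0.0031999999999999945, -3.017850273215572][0, 0, np.float64(0.0), -0.022, 0.0006, -0.1168]
[0, 0, np.float64(-1.5804), -0.1746, 0.0544, 0.02]
```

Request:
arm_command:
  rows: [0, 0, 0, -0.002, 0, 0, 0.3, 0, 0, 0, -0.002, 0, 0, 0.3, 0, 0, 0, -0.002, 0, 0, 0.3, 0, 0, 0, -0.002, 0, -0.03, 0.3, 0, 0, 0, -0.002, 0, -0.08, 0.3, 0, 0, 0, -0.022, 0.0006, -0.1168, 0.3, 0, 0, 0, -0.022, 0.0006, -0.1168, 0.0, 0, 0, 0, -0.022, 0.0006, -0.1168, 0.0]

```text
t: 14.95
position: [0.6156, -0.0489, 0.1194]
orientation: [180.0, 0.0, -3.0]
wrist_force: [-0.9, 0.0, -0.6]
finger_gap: 0.497
gripper_force: 0.0
```

Request:
arm_command:
  rows: [0, 0, -1.5804, -0.1746, 0.0544, 0.02, 0, 0, 0, -1.5804, -0.1746, 0.0544, 0.02, 0, 0, 0, -1.5804, -0.1746, 0.0544, 0.02, 0, 0, 0, -1.5804, -0.1746, 0.0544, 0.02, 0, 0, 0, -1.5804, -0.1746, 0.0544, 0.02, 0, 0, 0, -1.5804, -0.1746, 0.0544, 0.02, 0, 0, 0, -1.5804, -0.1746, 0.0544, 0.02, 0, 0, 0, -1.5804, -0.1746, 0.0544, 0.02, 0, 0, 0, -1.5804, -0.1746, 0.0544, 0.02, 0, 0, 0, -1.5804, -0.1746, 0.0544, 0.02, 0, 0, 0, -1.5804, -0.1746, 0.0544, 0.02, 0, 0, 0, -1.5804, -0.1746, 0.0544, 0.02, 0]

```text
t: 16.45
position: [0.4385, -0.0941, 0.0996]
orientation: [-180.0, -0.0, 87.5]
wrist_force: [0.1, -0.2, -0.5]
finger_gap: 0.498
gripper_force: 0.0
```

```bash
python3 go.py 0.4388,-0.0945,0.003,87.53;t=($(python3 tgt.py 3 -.0023)); echo ${t[@]}; python3 go.py ${t[0]}; python3 go.py ${t[1]} ${t[2]}
```

```text
[0, 0, np.float64(0.0), 0.0, -0.0, 0.097]
0.6144,0.0249,0.0800,-3.02 0.6144,0.0249,0.0032,-3.02 0.6294,0.0241,0.0032,-3.02
[0, 0, np.float64(1.5804), 0.1269, 0.1703, -0.077]
[0, 0, np.float64(0.0), -0.0, 0.0, 0.0768]
[0, 0, np.float64(0.0), 0.015, 0.0, 0.0768]
```

Request:
arm_command:
  rows: [0, 0, 0, 0, 0, 0.04, 0, 0, 0, 0, 0, 0, 0.075, 0, 0, 0, 0, 0, 0, 0.09, 0, 0, 0, 0, 0, 0, 0.097, 0, 0, 0, 0, 0, 0, 0.097, 0, 0, 0, 0, 0, 0, 0.097, 1, 0, 0, 0, 0, 0, 0.097, 1, 0, 0, 0, 0, 0, 0.097, 1, 0, 0, 0, 0, 0, 0.097, 1, 0, 0, 0, 0, 0, 0.097, 1, 0, 0, 0, 0, 0, 0.097, 1]

```text
t: 17.82
position: [0.4391, -0.0942, 0.0034]
orientation: [179.9, 0.0, 87.5]
wrist_force: [-0.6, -0.0, 6.1]
finger_gap: 0.22
gripper_force: 30.0
```

Request:
arm_command:
  rows: [0, 0, 0, 0, 0, -0.06, 1, 0, 0, 1.5804, 0.1269, 0.1703, -0.077, 1, 0, 0, 1.5804, 0.1269, 0.1703, -0.077, 1, 0, 0, 1.5804, 0.1269, 0.1703, -0.077, 1, 0, 0, 1.5804, 0.1269, 0.1703, -0.077, 1, 0, 0, 1.5804, 0.1269, 0.1703, -0.077, 1, 0, 0, 1.5804, 0.1269, 0.1703, -0.077, 1, 0, 0, 1.5804, 0.1269, 0.1703, -0.077, 1, 0, 0, 1.5804, 0.1269, 0.1703, -0.077, 1, 0, 0, 1.5804, 0.1269, 0.1703, -0.077, 1, 0, 0, 1.5804, 0.1269, 0.1703, -0.077, 1, 0, 0, 1.5804, 0.1269, 0.1703, -0.077, 1]

```text
t: 19.32
position: [0.6138, 0.0253, 0.0795]
orientation: [180.0, 0.1, -2.9]
wrist_force: [-0.2, -0.2, -0.9]
finger_gap: 0.217
gripper_force: 30.0
```

Request:
arm_command:
  rows: [0, 0, 0, 0, 0, 0, 1, 0, 0, 0, 0, 0, 0.04, 1, 0, 0, 0, 0, 0, 0.065, 1, 0, 0, 0, 0, 0, 0.0768, 1, 0, 0, 0, 0, 0, 0.0768, 1, 0, 0, 0, 0.003, 0, 0.0768, 1, 0, 0, 0, 0.006, 0, 0.0768, 1, 0, 0, 0, 0.009, 0, 0.0768, 1, 0, 0, 0, 0.011, 0, 0.0768, 1, 0, 0, 0, 0.013, 0, 0.0768, 1, 0, 0, 0, 0.015, 0, 0.0768, 1, 0, 0, 0, 0.015, 0, 0.0768, 1]

```text
t: 20.82
position: [0.6254, 0.0247, 0.0027]
orientation: [180.0, 0.5, -3.0]
wrist_force: [-8.3, 1.6, 4.1]
finger_gap: 0.22
gripper_force: 30.0
```

```bash
cat cmd.json; python3 go.py 0.607,0.0253,0.12,-3.02 ; python3 go.py 0.4561,0.3812,0.10,93.92
```

```text
[0.6293951590147698, 0.024124506995070513, 0.0031999999999999945, -3.017850273215572][0, 0, np.float64(0.0), -0.0224, 0.0, -0.1168]
[0, 0, np.float64(-1.6919), -0.1695, -0.3475, 0.02]
```

Request:
arm_command:
  rows: [0, 0, 0, -0.002, 0, 0, 0.3, 0, 0, 0, -0.002, 0, 0, 0.3, 0, 0, 0, -0.002, 0, 0, 0.3, 0, 0, 0, -0.002, 0, -0.03, 0.3, 0, 0, 0, -0.002, 0, -0.08, 0.3, 0, 0, 0, -0.0224, 0, -0.1168, 0.3, 0, 0, 0, -0.0224, 0, -0.1168, 0.0, 0, 0, 0, -0.0224, 0, -0.1168, 0.0]

```text
t: 21.82
position: [0.6067, 0.0257, 0.1194]
orientation: [180.0, 0.0, -3.0]
wrist_force: [-0.2, 0.3, 0.3]
finger_gap: 0.494
gripper_force: 0.0
```

Request:
arm_command:
  rows: [0, 0, -1.6919, -0.1695, -0.3475, 0.02, 0, 0, 0, -1.6919, -0.1695, -0.3475, 0.02, 0, 0, 0, -1.6919, -0.1695, -0.3475, 0.02, 0, 0, 0, -1.6919, -0.1695, -0.3475, 0.02, 0, 0, 0, -1.6919, -0.1695, -0.3475, 0.02, 0, 0, 0, -1.6919, -0.1695, -0.3475, 0.02, 0, 0, 0, -1.6919, -0.1695, -0.3475, 0.02, 0, 0, 0, -1.6919, -0.1695, -0.3475, 0.02, 0, 0, 0, -1.6919, -0.1695, -0.3475, 0.02, 0, 0, 0, -1.6919, -0.1695, -0.3475, 0.02, 0, 0, 0, -1.6919, -0.1695, -0.3475, 0.02, 0, 0, 0, -1.6919, -0.1695, -0.3475, 0.02, 0]

```text
t: 23.32
position: [0.4558, 0.3815, 0.0995]
orientation: [-180.0, 0.0, 93.8]
wrist_force: [-0.9, 0.3, -0.2]
finger_gap: 0.495
gripper_force: 0.0
```

```bash
python3 rect.py r2 -170 90; python3 chk.py d 1 2 3; cp cmd.json k.json; python3 go.py 0.4561,0.3812,0.003,93.92;t=($(python3 tgt.py 4 -.0023)); echo ${t[@]}; python3 go.py ${t[0]}; python3 go.py ${t[1]} ${t[2]}
```

```text
1 gap -0.0006 dv 0.0022 yaw_err -0.52 res 4.9
2 gap -0.0008 dv 0.0002 yaw_err 0.58 res 7.9
3 gap -0.0005 dv -0.0003 yaw_err 0.17 res 14.0
[0, 0, np.float64(0.0), -0.0, 0.0, 0.097]
0.6064,0.1104,0.0800,-3.02 0.6064,0.1104,0.0032,-3.02 0.6214,0.1096,0.0032,-3.02
[0, 0, np.float64(1.6919), -0.2805, 0.1315, -0.077]
[0, 0, np.float64(0.0), -0.0, -0.0, 0.0768]
[0, 0, np.float64(0.0), 0.015, 0.0, 0.0768]
```

View pics/r2.png

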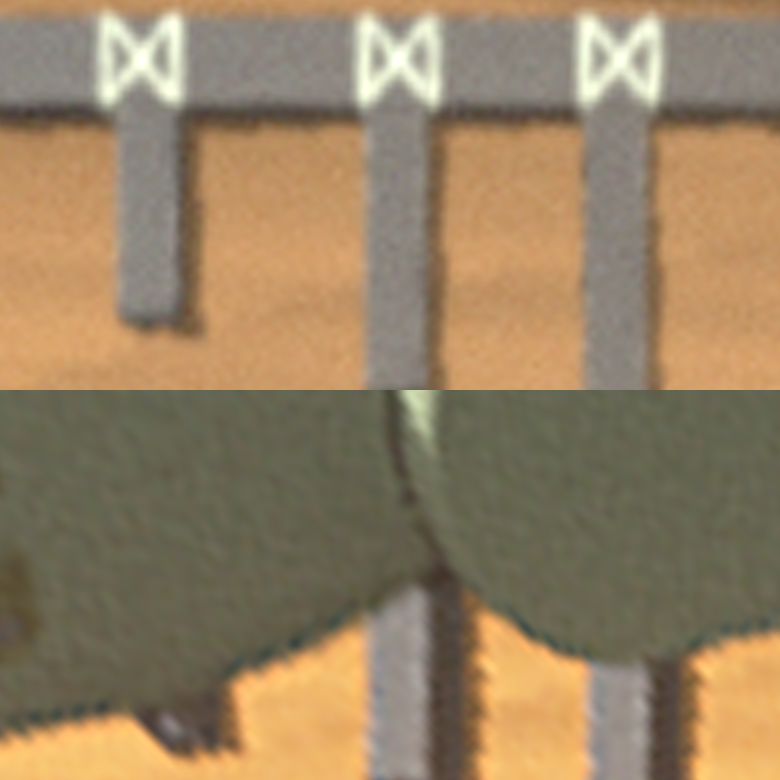

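The rectified view shows tube 2 (centre col about 398) and tube 3 (about 616–620) centred under their marks and square. Tube 1 (150 against 141) still needs its shift. Next is tube 4.

Request:
arm_command:
  rows: [0, 0, 0, 0, 0, 0.04, 0, 0, 0, 0, 0, 0, 0.075, 0, 0, 0, 0, 0, 0, 0.09, 0, 0, 0, 0, 0, 0, 0.097, 0, 0, 0, 0, 0, 0, 0.097, 0, 0, 0, 0, 0, 0, 0.097, 1, 0, 0, 0, 0, 0, 0.097, 1, 0, 0, 0, 0, 0, 0.097, 1, 0, 0, 0, 0, 0, 0.097, 1, 0, 0, 0, 0, 0, 0.097, 1, 0, 0, 0, 0, 0, 0.097, 1]

```text
t: 24.85
position: [0.4563, 0.382, 0.0036]
orientation: [179.9, -0.0, 93.9]
wrist_force: [1.1, -1.2, 6.2]
finger_gap: 0.218
gripper_force: 30.0
```

Request:
arm_command:
  rows: [0, 0, 0, 0, 0, -0.06, 1, 0, 0, 1.6919, -0.2805, 0.1315, -0.077, 1, 0, 0, 1.6919, -0.2805, 0.1315, -0.077, 1, 0, 0, 1.6919, -0.2805, 0.1315, -0.077, 1, 0, 0, 1.6919, -0.2805, 0.1315, -0.077, 1, 0, 0, 1.6919, -0.2805, 0.1315, -0.077, 1, 0, 0, 1.6919, -0.2805, 0.1315, -0.077, 1, 0, 0, 1.6919, -0.2805, 0.1315, -0.077, 1, 0, 0, 1.6919, -0.2805, 0.1315, -0.077, 1, 0, 0, 1.6919, -0.2805, 0.1315, -0.077, 1, 0, 0, 1.6919, -0.2805, 0.1315, -0.077, 1, 0, 0, 1.6919, -0.2805, 0.1315, -0.077, 1]

```text
t: 26.35
position: [0.6057, 0.1108, 0.0794]
orientation: [180.0, 0.1, -2.9]
wrist_force: [0.8, 0.1, -1.5]
finger_gap: 0.216
gripper_force: 30.0
```

Request:
arm_command:
  rows: [0, 0, 0, 0, 0, 0, 1, 0, 0, 0, 0, 0, 0.04, 1, 0, 0, 0, 0, 0, 0.065, 1, 0, 0, 0, 0, 0, 0.0768, 1, 0, 0, 0, 0, 0, 0.0768, 1, 0, 0, 0, 0.003, 0, 0.0768, 1, 0, 0, 0, 0.006, 0, 0.0768, 1, 0, 0, 0, 0.009, 0, 0.0768, 1, 0, 0, 0, 0.011, 0, 0.0768, 1, 0, 0, 0, 0.013, 0, 0.0768, 1, 0, 0, 0, 0.015, 0, 0.0768, 1, 0, 0, 0, 0.015, 0, 0.0768, 1]

```text
t: 27.85
position: [0.6177, 0.1101, 0.0027]
orientation: [179.9, 0.4, -3.0]
wrist_force: [-8.3, 0.9, 1.9]
finger_gap: 0.216
gripper_force: 30.0
```

```bash
cat cmd.json; python3 go.py 0.599,0.111,0.12,-3.02 ; python3 go.py 0.6426,-0.1329,0.08,-3.02;  python3 go.py 0.6426,-0.1329,0.0032,-3.02
```

```text
[0.6214078274437015, 0.10960420422338403, 0.0031999999999999945, -3.017850273215572][0, 0, np.float64(0.0), -0.0225, -0.0002, -0.1168]
[0, 0, np.float64(0.0), 0.0564, 0.2413, 0.04]
[0, 0, np.float64(0.0), 0.0, -0.0, 0.0768]
```

Request:
arm_command:
  rows: [0, 0, 0, -0.002, 0, 0, 0.3, 0, 0, 0, -0.002, 0, 0, 0.3, 0, 0, 0, -0.002, 0, 0, 0.3, 0, 0, 0, -0.002, 0, -0.03, 0.3, 0, 0, 0, -0.002, 0, -0.08, 0.3, 0, 0, 0, -0.0225, -0.0002, -0.1168, 0.3, 0, 0, 0, -0.0225, -0.0002, -0.1168, 0.3, 0, 0, 0, -0.0225, -0.0002, -0.1168, 0.3]

```text
t: 28.85
position: [0.5986, 0.1113, 0.1194]
orientation: [180.0, 0.0, -3.0]
wrist_force: [-0.5, -0.0, -1.1]
finger_gap: 0.354
gripper_force: 0.0
```

Request:
arm_command:
  rows: [0, 0, 0, 0.0564, 0.2413, 0.04, 0.3, 0, 0, 0, 0.0564, 0.2413, 0.04, 0.3, 0, 0, 0, 0.0564, 0.2413, 0.04, 0.3, 0, 0, 0, 0.0564, 0.2413, 0.04, 0.3, 0, 0, 0, 0.0564, 0.2413, 0.04, 0.3, 0, 0, 0, 0.0564, 0.2413, 0.04, 0.3, 0, 0, 0, 0.0564, 0.2413, 0.04, 0.3]

```text
t: 29.72
position: [0.6421, -0.1309, 0.0796]
orientation: [-180.0, 0.1, -2.9]
wrist_force: [-1.3, -0.7, -0.3]
finger_gap: 0.349
gripper_force: 0.0
```

Request:
arm_command:
  rows: [0, 0, 0, 0, 0, 0, 0.3, 0, 0, 0, 0, 0, 0, 0.3, 0, 0, 0, 0, 0, 0.04, 0.3, 0, 0, 0, 0, 0, 0.065, 0.3, 0, 0, 0, 0, 0, 0.0768, 0.3, 0, 0, 0, 0, 0, 0.0768, 0.3, 0, 0, 0, 0, 0, 0.0768, 1, 0, 0, 0, 0, 0, 0.0768, 1, 0, 0, 0, 0, 0, 0.0768, 1, 0, 0, 0, 0, 0, 0.0768, 1]

```text
t: 30.98
position: [0.6433, -0.1327, 0.0045]
orientation: [180.0, -0.2, -3.0]
wrist_force: [-0.1, -0.0, 6.0]
finger_gap: 0.217
gripper_force: 30.0
```

Request:
arm_command:
  rows: [0, 0, 0, -0.003, 0, 0, 1, 0, 0, 0, -0.003, 0.0024, 0, 1, 0, 0, 0, -0.003, 0.0024, 0, 1, 0, 0, 0, 0, 0.0024, 0, 1, 0, 0, 0, 0.002, 0.0024, 0, 1, 0, 0, 0, 0.004, 0.0024, 0, 1, 0, 0, 0, 0.004, 0.0024, 0, 1]

```text
t: 31.85
position: [0.6426, -0.1347, 0.0046]
orientation: [-180.0, 0.4, -3.0]
wrist_force: [-9.5, 0.5, 15.8]
finger_gap: 0.214
gripper_force: 30.0
```

Request:
arm_command:
  rows: [0, 0, 0, -0.002, 0, 0, 0.3, 0, 0, 0, -0.002, 0, 0, 0.3, 0, 0, 0, -0.002, 0, 0, 0.3, 0, 0, 0, -0.002, 0, -0.03, 0.3, 0, 0, 0, -0.002, 0, -0.08, 0.3, 0, 0, 0, -0.02, 0, -0.12, 0.3, 0, 0, 0, -0.02, 0, -0.12, 0.3]

```text
t: 32.72
position: [0.6276, -0.1345, 0.1268]
orientation: [179.9, -0.4, -3.0]
wrist_force: [-0.5, 0.0, 0.1]
finger_gap: 0.353
gripper_force: 0.0
```

Request:
arm_command:
  rows: [0, 0, 0, -0.15, 0.35, -0.05, 0.3, 0, 0, 0, -0.15, 0.35, -0.05, 0.3, 0, 0, 0, -0.15, 0.35, -0.05, 0.3, 0, 0, 0, -0.15, 0.35, -0.05, 0.3, 0, 0, 0, -0.15, 0.35, -0.05, 0.3, 0, 0, 0, -0.15, 0.35, -0.05, 0.3, 0, 0, 0, -0.15, 0.35, -0.05, 0.3, 0, 0, 0, -0.15, 0.35, -0.05, 0.3]

```text
t: 33.72
position: [0.4576, -0.4756, 0.1716]
orientation: [-179.9, 0.1, -3.1]
wrist_force: [0.4, -0.8, -0.0]
finger_gap: 0.348
gripper_force: 0.0
```

```bash
python3 chk.py e 1 2 3 4; python3 rect.py r3 -170 145 2.3
```

```text
1 gap -0.0013 dv 0.0001 yaw_err -0.35 res 5.1
2 gap -0.0012 dv 0.0002 yaw_err 0.41 res 8.0
3 gap -0.0002 dv -0.0001 yaw_err 0.01 res 13.0
4 gap -0.0011 dv -0.0002 yaw_err -0.01 res 16.0
```

View pics/r3.png

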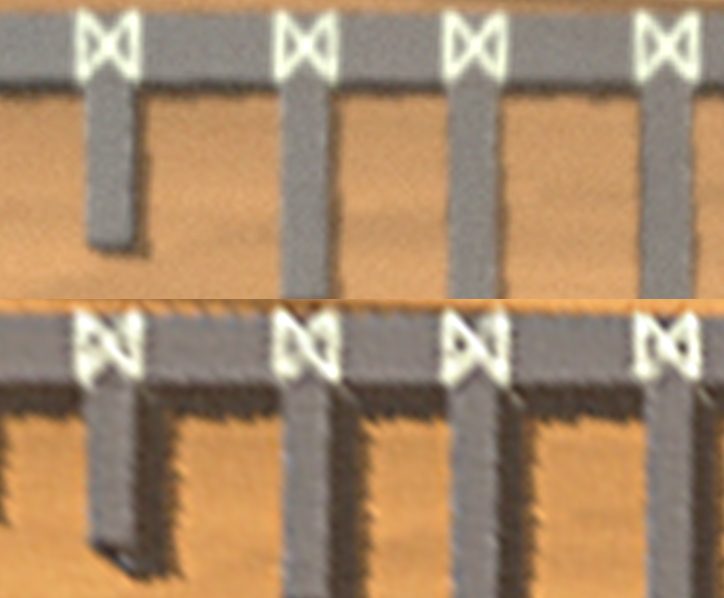

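View pics/e.png

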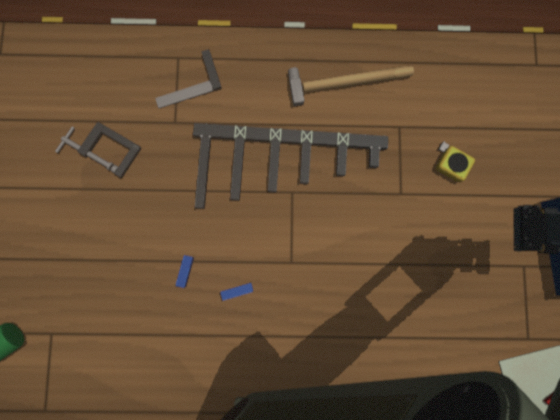

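The pictures show all four tubes centred on their marks, square, butted and stepping up from the short post to the tall one. The blue look-alikes haven't been touched and the arm is clear, so I'm handing in.

```bash
python3 -c "
from plant import robot
print(robot.sense()['t'],robot.sense()['wrist_force']);print(robot.sign_off())"
```

```text
33.875 [ 0.02192293 -0.05911651  0.56341933]
the job is handed in; nothing more can be done
None
```

I laid all four uprights on their marks in order of length, butted and square to the rail, and handed the job in at 33.9 s; the last camera check put each within about 0.2 mm of its mark and 0.5° of square.

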